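Wedge the rocking hardness tester steady

ROBOT

A 6-joint arm with a two-finger parallel gripper is mounted at the origin on the work surface. World frame = base frame: x ahead of the robot, y to its left, z up, the work surface at z = 0. Lengths are in m, angles in rad, forces in N, time in s.
With the tool pointing down it reaches from about 0.3 to 0.775 m from the base axis. Payload 14.6 kg.
Tool frame: the origin (TCP) lies midway between the tips of the shut fingers; the grasp point (between the pads) lies 19 mm behind it; z points along the fingers, y is the line along which they close (so a half turn about z gives the same grasp; the last joint's range is limited). The gripper opens to 94 mm and grips with 3 to 60 N. Pads are 16 mm wide; open, the fingers measure 119 mm over their backs; the gripper's body (75 mm by 177 mm) begins 78 mm behind the grasp point.
Start: joints at [1.054, 0.3, 1.521, -0, 1.321, -0.067], TCP at [0.239, 0.495, 0.205] pointing down, gripper open.
Joint ranges: [-3.03, 3.03], [-0.79, 2.21], [0.23, 2.52], [-1.04, 4.18], [0, 3.07], [-2.55, 2.55]. Speed limits (rad/s): [2.22, 2.22, 2.57, 3.14, 3.14, 3.14].

INTERFACE

Orientations are given as [roll, pitch, yaw] about the fixed x, y, z axes, in that order (R = Rz(yaw) Ry(pitch) Rx(roll)).
In Python, from station import telemetry, optics, ctrl gives the robot as it stands.
- The arm moves only by the tool carry_out, never from a script. Its argument "plan" is a list that holds one entry, the list of rows, each a list of 7 numbers: the shift along the tool's x, y, z in mm, then the turn, a rotation vector about the tool's x, y, z in rad, then the finger opening in mm, from 0 to 94. A call has 1 to 20 rows; each row shifts and turns the commanded pose from where the row before left it, along the tool's axes as they then stand; what a row does not reach is not made up. A row lasts 1/12 s, in which the tool goes at most 41.7 mm and 7.16 degrees, less where a joint would pass 70% of its speed; a pose out of reach is approached as far as the arm can. A call with a gripper value outside its range is refused whole. The fingers move at their own pace and stop on an object; "squeeze" is the grip in N (left out, the last holds). Time passes only in rows, so rows that do not move let the fingers close. It gives the time, the measured TCP pose, the force, the opening and the grip force at its end, in the units of the state.
- telemetry.get_obs(): the state, without advancing time (a new reading comes with each control period).
- optics.camera(name): name is "scene" or "side" or "wrist"; returns a dict with "pixels" (400x640x3 uint8, red, green, blue), "intrinsics" (3x3 intrinsics, pixels), "origin" and "rotation" of the camera in the world. Camera axes: x right, y down, z forward; pixel columns grow to the right and rows downward; lengths in m; the calibration is good to about 2 mm. A picture is of the moment at which its call begins. There is no depth.
- ctrl.hand_in(): hands the job in; it is judged then, once.
The state is a dict: "time_s": time; "qpos": joint angles; "joint_vel": joint speeds; "tau": joint torques, N m; "ee_pos": TCP position; "eef_rot": TCP orientation; "force": force on the tool from outside, world axes, zero at the start; "moment": the same for the moment, N m; "grip_width": finger opening in m; "grip_force": force on a finger pad.
Only numpy, scipy, OpenCV 4.12 (cv2) and the standard library are available. Lean on these libraries where they do the work, as an engineer would, in place of code of your own. Each camera call takes 0.05 s, during which the arm holds its last target. There are 200 camera calls.

TASK

The blue hardness-test stand rocks because the rubber foot under its near left corner (as the robot sees it) has worn short. Push the yellow wedge along the bench, thin end first, in under that foot until the stand no longer rocks but is not jacked up either, and without shoving the stand along; then press down firmly (about 10 N) on that corner with the fingertips to test it, and finish still holding that press. Only push and press: do not pick up the wedge or the stand, and leave everything else on the bench undisturbed.

Things in the scene. Friction and masses are not known exactly. Their poses are not given: they have to be found in the camera images.
- stand: blue hardness-test stand, about 5 kg, loose: base plate 280 (x) by 200 (y) mm, underside 14 and top 36 mm above the bench, on four square rubber feet 14 mm wide centred at x = +-120, y = +-80 mm; the one at x = -120, y = +80 is worn. Origin: under the plate's centre at bench level; z up, +x to the rear (column), +y to its left. The front third of the plate is bare
- gauge_tip (a point): lower tip of the stand's dial gauge, on the stand's middle line at x = 10 mm, 95 mm above the bench, over a steel anvil 90 mm across and 12 mm high. Above it the dial (64 mm across, its face at x = -5 mm), a weight, and the arm to the carriage on the column (25 mm thick, at x = 85 mm, 330 mm high). A lever stands out on the right. Axes as the stand's
- worn_corner (a point): point on the plate's top right above the worn foot's centre, 20 mm from the front and left edges, 36 mm above the bench: press here. The stand rests level on its three good feet; the worn foot hangs 3.5 to 7 mm above the bench, differently each time. About 4 N down here rocks the stand until that foot touches; let go, it rocks back. Axes as the stand's
- wedge: yellow plastic wedge, about 90 g, loose: 80 mm long (x), 44 mm wide, rising evenly from 2 mm at the thin end (x = +40 mm) to 16 mm at the thick end (x = -40 mm), with an upstand there 8 mm thick, 24 mm high. Origin: centre of its underside, +x to the thin end. Starts left of the stand, thin end 30 to 65 mm short of the worn foot, within 10 mm of its centre line and 0.2 rad of pointing square in
- wedge_heel (a point): centre of the flat pushing face of the wedge's upstand, 12 mm above the bench; axes as the wedge's. It slides with about 1 N; resistance rises steeply once the wedge is snug under the foot. About 10 N of push seats it well; much more (over 20 N) begins to shove the stand along
- wedge_tip (a point): middle of the wedge's thin edge, at bench level; axes as the wedge's
- micrometer: black and grey digital micrometer lying flat, 155 mm long, 22 mm high, loose; origin under the frame
- ref_red: red rubber hardness reference disc, 48 mm across, 12 mm high, loose; origin under its centre
- ref_green: green rubber hardness reference disc, 48 mm across, 12 mm high, loose; origin under its centre
- caliper: steel and black digital caliper lying flat, 200 mm long, 12 mm high, loose; origin under its slide
- mould: red six-cup baking mould, 270 x 175 mm, 36 mm high, loose; origin under its centre
- bottle: white bottle with a red cap, 64 mm across, 170 mm tall, standing loose; origin under its centre
- sample_cup: orange open cup, 68 mm across, 45 mm tall, standing loose; origin under its centre
- gauge_case: red flat instrument case, 130 x 200 mm, 52 mm high, loose; origin under its centre
Things that resemble listed ones, but are neither listed nor needed, are in the scene too. Several things have the shape of the wedge; the one meant has the colours described above.

How it is judged:
On the way:
1. the wedge is pushed in under the worn foot (y of wedge_tip in the frame of stand below 0.083 m and x of wedge_tip in the frame of stand between -0.145 and -0.095 m), for 0.1 s.
At the end, for the whole second after the job is handed in: For the last second: fingers press the stand with over 6 N within 75 mm of the worn corner, off the wedge; the wedge lies over 4 mm in under the worn foot, within 25 mm of its centre sideways, and carries over 3 N of the stand; the stand is at rest and level to 0.004 rad (all of step 1 and contact force between the fingers and stand above 6 N and horizontal distance between the grasp point and worn_corner below 0.075 m and contact force between wedge and stand above 3 N and contact force between the fingers and wedge below 0.3 N and angle between stand's own z axis and vertical below 0.004 rad and height (world z) of wedge below 0.006 m and linear speed of each of stand, wedge below 0.01 m/s and angular speed of stand below 0.05 rad/s); the arm keeps its last pose, push and grip.
It fails at once if the stand is tipped or lifted (not (angle between stand's own z axis and vertical below 0.08 rad) or height (world z) of stand above 0.012 m).
It fails at once if the stand is shoved along by more than 20 mm (distance of stand from where it was at the start of the episode above 0.02 m).
It fails at once if the wedge is picked up or knocked over (height (world z) of wedge above 0.015 m or angle between wedge's own z axis and vertical above 0.3 rad).
It fails at once if something else on the bench is moved by more than 15 mm (distance of any of micrometer, ref_red, ref_green, caliper, mould, bottle, sample_cup, gauge_case from where it was at the start of the episode above 0.015 m).
It also fails if it takes over 48 s, if anything falls off the work surface, if the arm or the gripper's body presses on something with over 40 N, if the wrist force passes 120 N, or if a joint passes its speed limit or range.

## Working session

There is one attempt and no reset: what is moved stays moved. The work goes in short steps, Python scripts to look and compute and a tool call to move; the robot and the scene stay as the last step left them, time stands still between calls to the robot, and variables do not carry over. Pictures are saved under pics/ and viewed, at most 10 in all, crops included, and the job is handed in when it is done.

Besides the shell and the picture viewer there is one more tool, called after "Request:" as a command line: name --argument value ..., lists and objects as JSON in quotes. carry_out: Moves the arm, as the interface text tells. Its arguments: {"type":"object","properties":{"plan":{"type":"array","items":{"type":"array","items":{"type":"array","items":{"type":"number"}}}},"squeeze":{"type":"number"}},"required":["plan"]}

```bash
mkdir -p pics
python3 - <<'E'
from station import telemetry, optics
import cv2, numpy as np, pickle
o=telemetry.get_obs(); print({k:np.round(v,3) for k,v in o.items()})
d={}
for n in ("scene","side"):
    c=optics.camera(n); d[n]=c
    cv2.imwrite(f"pics/{n}0.png",c["pixels"][...,::-1]); print(n,c["origin"],np.round(c["rotation"],3).tolist(),c["intrinsics"][0])
pickle.dump(d,open("c0.pkl","wb"))
E
```

```text
{'time_s': np.float64(0.0), 'qpos': array([ 1.054,  0.3  ,  1.522, -0.   ,  1.321, -0.067]), 'joint_vel': array([ 0.   ,  0.001,  0.   ,  0.001, -0.   ,  0.001]), 'tau': array([-1.0000e-03, -5.3182e+01, -3.5273e+01,  7.1000e-02,  2.4000e-02,
       -0.0000e+00]), 'ee_pos': array([0.239, 0.495, 0.205]), 'eef_rot': array([-3.14 , -0.   ,  2.692]), 'force': array([-0.913,  0.549, -1.146]), 'moment': array([-0.026,  0.02 ,  0.039]), 'grip_force': np.float64(0.0), 'grip_width': np.float64(0.094)}
scene [ 0.44567854 -1.22644953  1.13197261] [-2.302, -0.006, -0.117] [461.53441271   0.         319.16370062]
side [0.27253843 1.11720723 1.054253  ] [-2.252, 0.021, -2.893] [456.1199758    0.         323.67915171]
```

View pics/scene0.png

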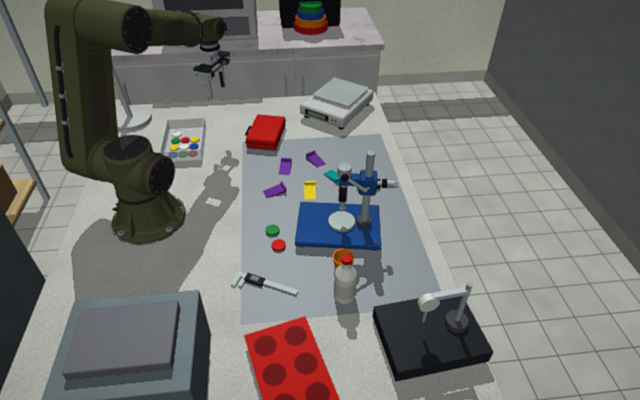

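View pics/side0.png

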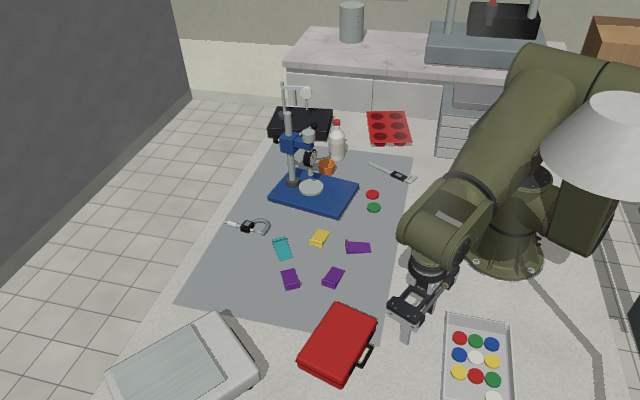

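The scene view shows the yellow wedge at about (310,190). Its lookalikes are purple at (285,166), (315,158) and (275,190), and teal at (332,177). The stand is at (338,226). In the side view the yellow wedge is at (319,238) and the stand at (313,190). I choose the yellow one and check it in a crop.

```bash
cat > h.py <<'E'
import numpy as np, cv2
from scipy.spatial.transform import Rotation as R
def rot(c): return R.from_euler('xyz',np.ravel(c["rotation"])).as_matrix() if np.size(c["rotation"])==3 else np.array(c["rotation"])
def unproj(c,px,z):
    px=np.atleast_2d(px).astype(float); d=(rot(c)@np.linalg.inv(c["intrinsics"])@np.c_[px,np.ones(len(px))].T).T
    o=np.array(c["origin"]); return o+d*((z-o[2])/d[:,2])[:,None]
def proj(c,P):
    q=(np.atleast_2d(P)-c["origin"])@rot(c)@np.array(c["intrinsics"]).T; return q[:,:2]/q[:,2:]
E
python3 - <<'E'
from h import *; import pickle
d=pickle.load(open("c0.pkl","rb"))
print(unproj(d["scene"],[(310,190),(338,226),(272,230),(278,245)],0.01)); print(unproj(d["side"],[(319,238),(313,190),(374,208),(372,195)],0.01))
a=d["scene"]["pixels"][145:255,240:390]; b=d["side"]["pixels"][160:270,240:390]
im=np.hstack([cv2.resize(x,None,fx=2.66,fy=4,interpolation=cv2.INTER_CUBIC) for x in (a,b)])
cv2.imwrite("pics/crop0.png",im[...,::-1]); print(im.shape)
E
```

```text
[[ 0.57121707  0.07466584  0.01      ]
 [ 0.64726522 -0.12424634  0.01      ]
 [ 0.42185268 -0.11840813  0.01      ]
 [ 0.43857407 -0.18944632  0.01      ]]
[[ 0.57242615  0.08630918  0.01      ]
 [ 0.65848559 -0.15420617  0.01      ]
 [ 0.42217774 -0.10280496  0.01      ]
 [ 0.44109377 -0.17315568  0.01      ]]
(440, 798, 3)
```

View pics/crop0.png

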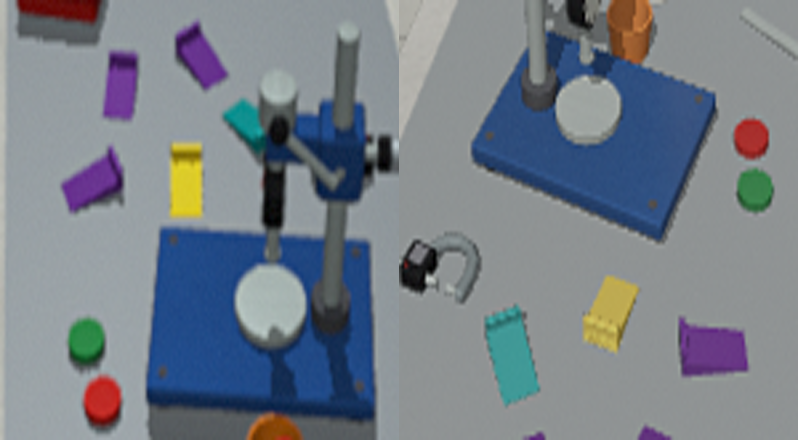

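```bash
cat >> h.py <<'E'
def blob(c,lo,hi,box):
    hsv=cv2.cvtColor(np.ascontiguousarray(c["pixels"]),cv2.COLOR_RGB2HSV); m=cv2.inRange(hsv,lo,hi); k=np.zeros_like(m); x0,y0,x1,y1=box; k[y0:y1,x0:x1]=m[y0:y1,x0:x1]; return k
def cen(m): v,u=np.nonzero(m); return np.array([u.mean(),v.mean()])
def tri(ca,pa,cb,pb):
    f=lambda c,p:(lambda v:v/np.linalg.norm(v))(rot(c)@np.linalg.inv(c["intrinsics"])@np.r_[p,1])
    A=0;b=0
    for c,p in((ca,pa),(cb,pb)):
        d=f(c,p);M=np.eye(3)-np.outer(d,d);A=A+M;b=b+M@c["origin"]
    X=np.linalg.solve(A,b); return X,[np.linalg.norm(proj(c,X)[0]-p) for c,p in((ca,pa),(cb,pb))]
E
python3 - <<'E'
from h import *; import pickle
d=pickle.load(open("c0.pkl","rb")); s,t=d["scene"],d["side"]
print(s["intrinsics"],t["intrinsics"])
for n,lo,hi,bs,bt in (("green",(50,100,40),(75,255,255),(262,222,285,240),(362,200,385,215)),
  ("red",(0,150,60),(6,255,255),(268,236,290,254),(362,187,383,202)),("yellow",(22,90,60),(32,255,255),(300,175,322,205),(305,225,335,252))):
    a,b=blob(s,lo,hi,bs),blob(t,lo,hi,bt); ca,cb=cen(a),cen(b); print(n,(a>0).sum(),(b>0).sum(),ca,cb,tri(s,ca,t,cb))
# plate top corners (by eye), crop -> full
f=lambda p:(p[0]/2.66+240,p[1]/4+145); g=lambda p:((p[0]-399)/2.66+240,p[1]/4+160)
for p,q in (((160,228),(660,228)),((370,240),(474,146)),((149,392),(715,92))): print(f(p),g(q),tri(s,f(p),t,g(q)))
E
```

```text
[[461.53441271   0.         319.16370062]
 [  0.         461.53441271 200.00968863]
 [  0.           0.           1.        ]] [[456.1199758    0.         323.67915171]
 [  0.         456.1199758  196.39950528]
 [  0.           0.           1.        ]]
green 120 109 [271.95833333 229.88333333] [373.43119266 207.20183486] (array([ 0.42358732, -0.11258619,  0.00494604]), [np.float64(0.5818140833260789), np.float64(0.5607235531786711)])
red 122 95 [278.03278689 244.85245902] [372.10526316 194.03157895] (array([ 0.44052509, -0.18438325,  0.00549556]), [np.float64(0.5639530796265303), np.float64(0.507668028519388)])
yellow 216 249 [309.5 189.5] [318.74698795 238.03614458] (array([0.57217468, 0.08299047, 0.00603282]), [np.float64(0.5563545378231093), np.float64(0.6359383421218436)])
(300.1503759398496, 202.0) (338.1203007518797, 217.0) (array([ 0.52867562, -0.00793251,  0.02848971]), [np.float64(0.3101591688521124), np.float64(0.32701475072550057)])
(379.09774436090225, 205.0) (268.1954887218045, 196.5) (array([ 0.80056234, -0.05837704,  0.03068115]), [np.float64(0.7753148747680298), np.float64(0.7647708511586588)])
(296.01503759398497, 243.0) (358.796992481203, 183.0) (array([ 0.49692552, -0.20641489,  0.03079964]), [np.float64(0.0376562538262926), np.float64(0.033039790299464536)])
```

Triangulated points match the plate size (276 × 201 mm), with z reading 5 mm low. The stand's yaw is about -0.17, the worn corner is near (0.545,-0.031) and the wedge is near (0.572,0.083). I'll go above the wedge's heel, turn the tool so its x axis lies along the stand's y, then measure with the wrist camera.

Request:
carry_out --plan '[[[-32,-10,-4,0,0,0,94],[-32,-10,-4,0,0,0,60],[-32,-10,-4,0,0,0,18],[-32,-10,-4,0,0,0,18],[-32,-10,-4,0,0,0,18],[-32,-10,-4,0,0,0,18],[-32,-10,-4,0,0,0,18],[-32,-10,-4,0,0,0,18],[-32,-10,-4,0,0,0,18],[-32,-10,-4,0,0,0,18],[-32,-10,-4,0,0,0,18],[-32,-10,-4,0,0,0,18],[-32,-10,-4,0,0,0,18],[-32,-10,-4,0,0,0,18],[0,0,0,0,0,0.12,18],[0,0,0,0,0,0.12,18],[0,0,0,0,0,0.12,18],[0,0,0,0,0,0.12,18],[0,0,0,0,0,0.12,18],[0,0,0,0,0,0.12,18]]]'

```text
time_s: 1.77
ee_pos: [0.5816, 0.1744, 0.261]
eef_rot: [-3.141, -0.0, 1.966]
force: [-0.5, 0.8, 0.1]
grip_width: 0.018
grip_force: 0.0
```

Request:
carry_out --plan '[[[0,0,0,0,0,0.12,18],[0,0,0,0,0,0.12,18],[0,0,0,0,0,0.12,18],[0,0,0,0,0,0.12,18],[0,0,0,0,0,0.09,18],[0,0,0,0,0,0,18],[0,0,0,0,0,0,18]]]'

```text
time_s: 2.35
ee_pos: [0.5816, 0.1744, 0.2612]
eef_rot: [-3.141, 0.0, 1.405]
force: [-0.9, -0.6, -0.2]
grip_width: 0.0179
grip_force: 0.0
```

Run:
```python
from station import optics
import cv2, pickle
c=optics.camera("wrist"); pickle.dump(c,open("w1.pkl","wb")); print(c["origin"],c["rotation"],c["intrinsics"])
cv2.imwrite("pics/w1.png",c["pixels"][...,::-1])
```

```text
[0.59601108 0.25231132 0.43956976] [ 2.86715882e+00 -3.07819538e-04 -1.65746192e-01] [[290.66893652   0.         315.0123055 ]
 [  0.         290.66893652 194.91115994]
 [  0.           0.           1.        ]]
```

View pics/w1.png

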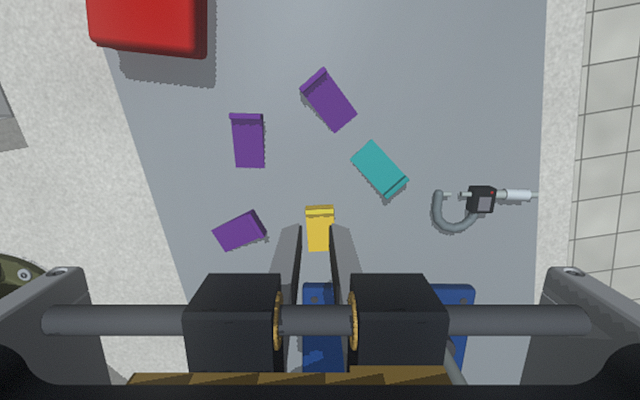

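The wrist view shows the yellow wedge at (319,228), with its upstand at the top (319,208). The fingers are at (295,235) and (340,240), and the purple and teal lookalikes are clear of it. Next I fit the wedge pose from its masks in all three cameras.

```bash
cat > fit.py <<'E'
from h import *
from scipy.optimize import minimize
w=.022
W1=np.array([[x,y,z] for y in(-w,w) for x,z in((.04,0),(.04,.002),(-.04,.016),(-.04,0))])
W2=np.array([[x,y,z] for y in(-w,w) for x in(-.04,-.032) for z in(0,.024)])
def sil(c,p,S=4):
    Rz=R.from_euler('z',p[2]).as_matrix(); m=np.zeros((400*S,640*S),np.uint8)
    for V in(W1,W2):
        q=(proj(c,V@Rz.T+[p[0],p[1],0])+.5)*S; cv2.fillConvexPoly(m,cv2.convexHull(np.round(q*16).astype(np.int32)),1,shift=4)
    return m
def fit(views,p0):
    S=4; T=[cv2.resize(m,None,fx=S,fy=S,interpolation=cv2.INTER_LINEAR)>127 for _,m in views]
    def cost(p): return sum(1-(a:=sil(c,p)>0)[:0].sum()-(a&t).sum()/(a|t).sum() for (c,_),t in zip(views,T))
    return minimize(cost,p0,method='Nelder-Mead',options=dict(initial_simplex=np.array(p0)+np.array([[0,0,0],[.01,0,0],[0,.01,0],[0,0,.15]]),xatol=1e-4,fatol=1e-4))
E
python3 - <<'E'
from fit import *; import pickle
d=pickle.load(open("c0.pkl","rb")); s,t=d["scene"],d["side"]; c=pickle.load(open("w1.pkl","rb"))
lo,hi=(20,80,40),(34,255,255)
v=[(s,blob(s,lo,hi,(298,172,324,208))),(t,blob(t,lo,hi,(302,222,338,255))),(c,blob(c,lo,hi,(295,195,345,265)))]
for n,vv in(("scene",v[:1]),("side",v[1:2]),("wrist",v[2:]),("all",v)):
    r=fit(vv,[.572,.085,-1.65]); print(n,np.round(r.x,4),r.fun)
# plate corners seen by the wrist + stand fit from by-eye corners
P=lambda p:[[.529,-.008,.036],[.801,-.058,.036],[.497,-.206,.036]]
print(proj(c,P(0)))
E
```

```text
scene [ 0.5691  0.0782 -1.6708] 0.05294924554183811
side [ 0.5746  0.076  -1.6706] 0.056850618458610835
wrist [ 0.5742  0.0742 -1.6886] 0.13140566847981683
all [ 0.5727  0.0754 -1.7121] 0.4433738223527859
[[300.34213346 288.48067482]
 [474.23723102 290.89198015]
 [302.5131778  387.49482743]]
```

Run:
```python
from h import *; import pickle
from scipy.optimize import least_squares
d=pickle.load(open("c0.pkl","rb")); s,t=d["scene"],d["side"]; c=pickle.load(open("w1.pkl","rb"))
L=np.array([[-.14,.1,.036],[.14,.1,.036],[-.14,-.1,.036]])
obs=[(s,[(300.2,202),(379.1,205),(296,243)],[0,1,2]),(t,[(338.1,217),(268.2,196.5),(358.8,183)],[0,1,2]),(c,[(303,283.5),(475,287)],[0,1])]
def res(p,o):
    Rz=R.from_euler('z',p[2]).as_matrix(); return np.concatenate([(proj(k,L[i]@Rz.T+[p[0],p[1],0])-q).ravel() for k,q,i in o])
for o in(obs[:1],obs[1:2],obs[2:],obs):
    r=least_squares(res,[.65,-.13,-.17],args=(o,),loss='soft_l1'); p=r.x; print(np.round(p,4),np.round(r.fun,1))
Rz=R.from_euler('z',p[2]).as_matrix(); f=Rz@[-.12,.08,0]+[p[0],p[1],0]; print("foot",f)
q=Rz.T@(np.array([.5685,.0355,0])-[p[0],p[1],0]); h=Rz.T@(np.array([.577,.116,0])-[p[0],p[1],0]); print("tip",q,"heel",h)
```

```text
[ 0.6495 -0.1368 -0.1604] [ 0.  -0.2  0.4 -0.5 -0.4  0.5]
[ 0.648  -0.1243 -0.1727] [ 0.4 -0.3 -2.3 -0.1  0.7  0.2]
[ 0.6497 -0.1238 -0.1897] [-2.3 -0.   2.4  0.2]
[ 0.6494 -0.1257 -0.1757] [ 0.2 -2.6  0.2 -2.2 -1.1 -2.5 -0.1 -0.6 -2.6 -0.5  0.4  0.1 -3.2  2.1
  1.6  0.1]
foot [ 0.54525989 -0.02595973  0.        ]
tip [-0.10786067  0.14457583  0.        ] heel [-0.1135627   0.22532227  0.        ]
```

Wedge: heel about (0.577,0.116), tip about (0.569,0.036), yaw -1.68. The foot is at about (0.545,-0.026), so the gap to it is 57 mm, which fits the 30–65 mm given. I'll turn slightly, to about 1.346, so the push steers the tip towards -x. Then I'll descend behind the heel.

Request:
carry_out --plan '[[[0,0,0,0,0,0.06,18],[-4,4,36,0,0,0,18],[-3,4,36,0,0,0,18],[-3,0,36,0,0,0,18],[0,0,36,0,0,0,18],[0,0,36,0,0,0,18],[0,0,36,0,0,0,18],[0,0,25,0,0,0,18],[0,0,12,0,0,0,18],[0,0,0,0,0,0,18],[0,0,0,0,0,0,18]]]'

```text
time_s: 3.32
ee_pos: [0.5877, 0.163, 0.0093]
eef_rot: [3.141, -0.0, 1.343]
force: [-0.4, 0.3, 0.5]
grip_width: 0.018
grip_force: 0.0
```

Run:
```python
from station import optics
import cv2, pickle, numpy as np
d={n:optics.camera(n) for n in("scene","side","wrist")}; pickle.dump(d,open("c2.pkl","wb"))
a=d["scene"]["pixels"][150:250,260:400]; w=d["wrist"]["pixels"][150:390,180:500]
im=np.hstack([cv2.resize(a,(420,300)),cv2.resize(w,(380,300))]); cv2.imwrite("pics/v2.png",im[...,::-1])
```

```text
(no output)
```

View pics/v2.png

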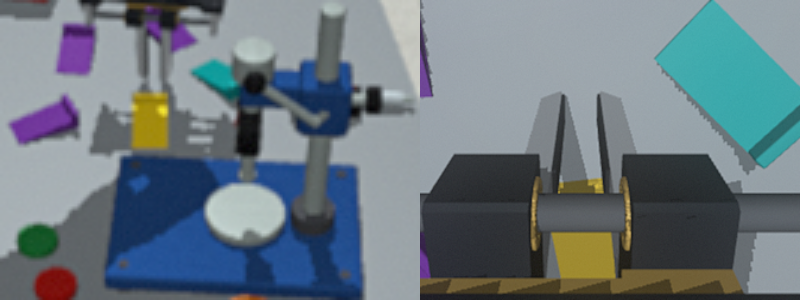

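Scene crop: the fingers stand just behind the yellow heel at (152,95). Wrist crop: the wedge is centred between the fingers at (580,185). Now I push about 90 mm, stopping short of snug.

Request:
carry_out --plan '[[[-9,0,0,0,0,0,18],[-9,0,0,0,0,0,18],[-8,0,0,0,0,0,18],[-5,0,0,0,0,0,18],[-4,0,0,0,0,0,18],[-4,0,0,0,0,0,18],[-4,0,0,0,0,0,18],[-4,0,0,0,0,0,18],[-4,0,0,0,0,0,18],[-4,0,0,0,0,0,18],[-4,0,0,0,0,0,18],[-4,0,0,0,0,0,18],[-4,0,0,0,0,0,18],[-4,0,0,0,0,0,18],[-4,0,0,0,0,0,18],[-4,0,0,0,0,0,18],[-4,0,0,0,0,0,18],[-4,0,0,0,0,0,18],[0,0,0,0,0,0,18],[0,0,0,0,0,0,18]]]'

```text
time_s: 5.13
ee_pos: [0.5673, 0.0778, 0.0083]
eef_rot: [-3.141, 0.0, 1.341]
force: [0.3, 0.8, -0.1]
grip_width: 0.0181
grip_force: 0.0
```

Run:
```python
from station import optics, telemetry
import pickle
from fit import *
s=optics.camera("scene"); t=optics.camera("side")
lo,hi=(20,80,40),(34,255,255)
v=[(s,blob(s,lo,hi,(290,175,324,225)))]
for i in v: print((i[1]>0).sum(), cen(i[1]))
r=fit(v,[.56,.01,-1.75]); p=r.x; print("scene",np.round(p,4),r.fun)
P=[.6495,-.1368,-.165]; q=p[:2]+.04*np.array([np.cos(p[2]),np.sin(p[2])])
print("tip in stand (scene-only)",R.from_euler('z',P[2]).as_matrix().T@np.r_[q-P[:2],0])
a=s["pixels"][150:250,260:400]; b=t["pixels"][165:265,260:400]
im=np.hstack([cv2.resize(a,(400,300)),cv2.resize(b,(400,300))]); cv2.imwrite("pics/v3.png",im[...,::-1])
o=telemetry.get_obs(); print(o["force"])
```

```text
158 [307.21518987 195.10759494]
scene [ 0.5551  0.0368 -1.7848] 0.36321956189505855
tip in stand (scene-only) [-0.12357252  0.11582598  0.        ]
[0.22335632 0.91992284 0.56244524]
```

View pics/v3.png

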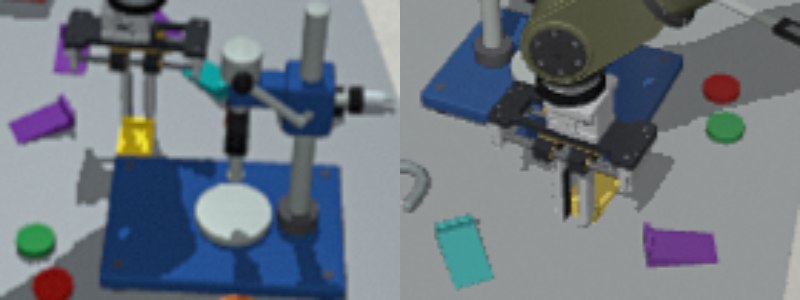

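Scene crop: the wedge at (135,135) has its tip just short of the plate's front-left bolt at (127,170), in line with it. By pose the tip is about 11 mm from the foot's edge. I continue slowly and watch the force.

Request:
carry_out --plan '[[[-3,0,0,0,0,0,18],[-3,0,0,0,0,0,18],[-3,0,0,0,0,0,18],[-3,0,0,0,0,0,18],[-3,0,0,0,0,0,18],[0,0,0,0,0,0,18],[0,0,0,0,0,0,18]]]'

```text
time_s: 5.82
ee_pos: [0.5641, 0.0633, 0.0085]
eef_rot: [3.142, 0.0, 1.341]
force: [-0.5, -0.4, -0.3]
grip_width: 0.0181
grip_force: 0.0
```

Request:
carry_out --plan '[[[-2,0,0,0,0,0,18],[-2,0,0,0,0,0,18],[0,0,0,0,0,0,18],[0,0,0,0,0,0,18]]]'

```text
time_s: 6.15
ee_pos: [0.5631, 0.0595, 0.0085]
eef_rot: [-3.142, 0.0, 1.342]
force: [-0.6, 0.9, -0.2]
grip_width: 0.0181
grip_force: 0.0
```

Request:
carry_out --plan '[[[-2,0,0,0,0,0,18],[-1,0,0,0,0,0,18],[0,0,0,0,0,0,18],[0,0,0,0,0,0,18]]]'

```text
time_s: 6.48
ee_pos: [0.5625, 0.0566, 0.0085]
eef_rot: [-3.142, 0.0, 1.342]
force: [0.7, 0.4, 0.3]
grip_width: 0.0181
grip_force: 0.0
```

Request:
carry_out --plan '[[[-1,0,0,0,0,0,18],[-1,0,0,0,0,0,18],[-1,0,0,0,0,0,18],[0,0,0,0,0,0,18]]]'

```text
time_s: 6.82
ee_pos: [0.5618, 0.0536, 0.0085]
eef_rot: [-3.142, 0.0, 1.342]
force: [0.3, -0.4, 0.0]
grip_width: 0.0179
grip_force: 0.1
```

Request:
carry_out --plan '[[[-1,0,0,0,0,0,18],[-1,0,0,0,0,0,18],[0,0,0,0,0,0,18]]]'

```text
time_s: 7.07
ee_pos: [0.5613, 0.0517, 0.0084]
eef_rot: [-3.142, 0.0, 1.342]
force: [0.7, 0.6, -0.6]
grip_width: 0.018
grip_force: 0.1
```

Request:
carry_out --plan '[[[-1,0,0,0,0,0,18],[-1,0,0,0,0,0,18],[0,0,0,0,0,0,18]]]'

```text
time_s: 7.32
ee_pos: [0.5608, 0.0498, 0.0084]
eef_rot: [-3.142, -0.0, 1.342]
force: [1.0, 0.8, 0.2]
grip_width: 0.0183
grip_force: 0.3
```

Request:
carry_out --plan '[[[-1,0,0,0,0,0,18],[-1,0,0,0,0,0,18],[0,0,0,0,0,0,18]]]'

```text
time_s: 7.57
ee_pos: [0.5605, 0.0483, 0.0085]
eef_rot: [3.141, -0.001, 1.342]
force: [0.2, 4.3, -0.0]
grip_width: 0.0184
grip_force: 2.4
```

Request:
carry_out --plan '[[[-1,0,0,0,0,0,18],[-1,0,0,0,0,0,18],[0,0,0,0,0,0,18]]]'

```text
time_s: 7.82
ee_pos: [0.5604, 0.0471, 0.0087]
eef_rot: [3.141, -0.002, 1.342]
force: [1.9, 11.4, 0.3]
grip_width: 0.0176
grip_force: 5.7
```

Request:
carry_out --plan '[[[-1,0,0,0,0,0,18],[-1,0,0,0,0,0,18],[0,0,0,0,0,0,18]]]'

```text
time_s: 8.07
ee_pos: [0.5603, 0.0462, 0.009]
eef_rot: [3.14, -0.004, 1.342]
force: [3.9, 18.8, -0.3]
grip_width: 0.0179
grip_force: 9.8
```

Seated: the force rose steeply between 0.048 and 0.046 and reached about 19 N, still under the 20 N shove limit. Now back off, lift, close the fingers and look.

Request:
carry_out --plan '[[[2,0,0,0,0,0,18],[3,0,0,0,0,0,18],[10,0,0,0,0,0,18],[20,0,0,0,0,0,18],[10,0,-20,0,0,0,18],[0,0,-36,0,0,0,0],[0,0,-30,0,0,0,0],[0,0,0,0,0,0,0],[0,0,0,0,0,0,0]]]'

```text
time_s: 8.82
ee_pos: [0.5705, 0.0883, 0.0959]
eef_rot: [3.139, -0.001, 1.342]
force: [0.1, -0.6, -0.5]
grip_width: 0.0004
grip_force: 0.0
```

Run:
```python
from station import optics, telemetry
import pickle
from h import *
s=optics.camera("scene"); t=optics.camera("wrist")
a=s["pixels"][150:250,260:400]; b=t["pixels"][130:390,160:500]
im=np.hstack([cv2.resize(a,(400,300)),cv2.resize(b,(400,300))]); cv2.imwrite("pics/v4.png",im[...,::-1])
s0=pickle.load(open("c0.pkl","rb"))["scene"]
g=lambda c:cv2.cvtColor(np.ascontiguousarray(c["pixels"][215:255,290:385]),cv2.COLOR_RGB2GRAY).astype(np.float32)
print("image shift of plate px",cv2.phaseCorrelate(g(s0),g(s)))
o=telemetry.get_obs(); print(o["ee_pos"],o["force"])
```

```text
image shift of plate px ((0.021371798409468568, 0.18429684584269168), 0.8132550209760666)
[0.56924698 0.08797782 0.09344248] [-0.10671517 -0.13515805 -0.65472224]
```

View pics/v4.png

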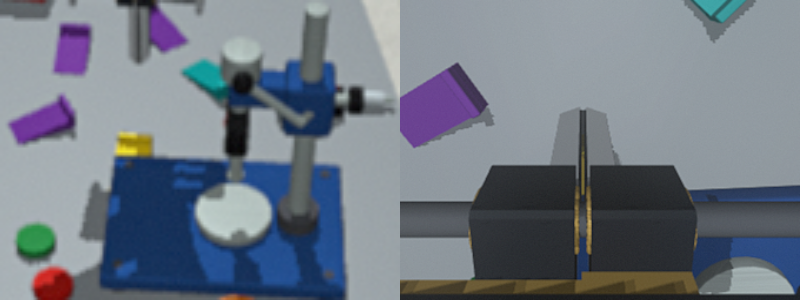

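Scene crop: the wedge's upstand shows at (135,143), right at the plate's corner, and the plate moved less than 1 px. Now the press: over the corner, then down.

Request:
carry_out --plan '[[[-25,1,0,0,0,0,0],[-25,1,0,0,0,0,0],[-25,1,0,0,0,0,0],[-25,1,0,0,0,0,0],[-25,0,0,0,0,0,0],[0,0,20,0,0,0,0],[0,0,20,0,0,0,0],[0,0,8,0,0,0,0],[0,0,3,0,0,0,0],[0,0,0,0,0,0,0],[0,0,0,0,0,0,0]]]'

```text
time_s: 9.83
ee_pos: [0.5455, -0.0346, 0.0438]
eef_rot: [3.141, 0.0, 1.342]
force: [-0.6, -0.8, -0.4]
grip_width: 0.0006
grip_force: 0.0
```

Request:
carry_out --plan '[[[0,0,2,0,0,0,0],[0,0,2,0,0,0,0],[0,0,0,0,0,0,0],[0,0,0,0,0,0,0]]]'

```text
time_s: 10.17
ee_pos: [0.5453, -0.0347, 0.0397]
eef_rot: [3.141, -0.0, 1.342]
force: [-0.5, -0.5, 0.5]
grip_width: 0.0003
grip_force: 0.0
```

Request:
carry_out --plan '[[[0,0,1,0,0,0,0],[0,0,1,0,0,0,0],[0,0,1,0,0,0,0],[0,0,0,0,0,0,0],[0,0,0,0,0,0,0]]]'

```text
time_s: 10.58
ee_pos: [0.5452, -0.0348, 0.0364]
eef_rot: [-3.142, 0.0, 1.342]
force: [0.9, -0.3, 0.3]
grip_width: 0.0005
grip_force: 0.0
```

Request:
carry_out --plan '[[[0,0,1,0,0,0,0],[0,0,0,0,0,0,0],[0,0,0,0,0,0,0]]]'

```text
time_s: 10.83
ee_pos: [0.5453, -0.0348, 0.0362]
eef_rot: [3.141, -0.0, 1.342]
force: [-4.1, 0.4, 9.9]
grip_width: 0.0005
grip_force: 4.7
```

Request:
carry_out --plan '[[[0,0,0.1,0,0,0,0],[0,0,0,0,0,0,0],[0,0,0,0,0,0,0],[0,0,0,0,0,0,0],[0,0,0,0,0,0,0],[0,0,0,0,0,0,0]]]'

```text
time_s: 11.33
ee_pos: [0.5454, -0.0348, 0.0362]
eef_rot: [3.141, -0.0, 1.342]
force: [-5.5, 0.5, 9.6]
grip_width: 0.0004
grip_force: 5.2
```

Request:
carry_out --plan '[[[0,0,0,0,0,0,0],[0,0,0,0,0,0,0],[0,0,0,0,0,0,0],[0,0,0,0,0,0,0],[0,0,0,0,0,0,0],[0,0,0,0,0,0,0]]]'

```text
time_s: 11.83
ee_pos: [0.5454, -0.0347, 0.0361]
eef_rot: [3.141, -0.0, 1.342]
force: [-5.4, 0.3, 10.7]
grip_width: 0.0005
grip_force: 5.2
```

Run:
```python
from station import optics, telemetry
import pickle
from h import *
s=optics.camera("scene"); a=s["pixels"][150:250,260:400]; cv2.imwrite("pics/v5.png",cv2.resize(a,(560,400))[...,::-1])
o=telemetry.get_obs(); print(o["ee_pos"],o["force"])
```

```text
[ 0.54536204 -0.03475519  0.03613463] [-5.71721597  0.5603611  11.00275666]
```

View pics/v5.png

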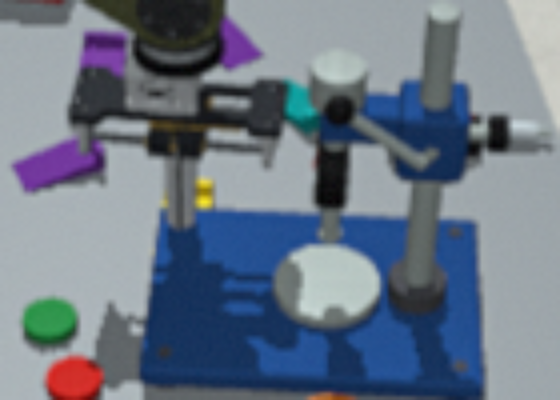

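The fingertips press on the plate's near-left corner at (180,225) with a steady 11 N. The corner does not sink, and the wedge is in place beside it at (203,192). Handing in.

```bash
python3 -c "
from station import ctrl
print(ctrl.hand_in())"
```

```text
the job is handed in; nothing more can be done
None
```

I pushed the wedge in snug under the worn foot (the push peaked at about 19 N, and the stand shifted under 1 pixel in the camera), and handed in with the fingertips holding about 11 N on that corner, which did not sink; no verdict came back.

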